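Weigh a hub on the bench balance

TASK

The hub's weight is unknown: choose from the four marked weights and slide them along the deck onto the weight pan until the balance's pointer comes to rest inside the green band, each chosen weight standing wholly on the pan. Slide the weights, never lift them; go round the sleeves and leave the hub and everything else where it is, with the weights you do not need still standing wholly on the deck.

Things in the scene. Friction and masses are not known exactly. Their poses are not given: they have to be found in the camera images.
- w400: 400 g balance weight, true to its value: blue disc 76 mm across and 8 mm thick with an upright round steel knob, 18 mm across, on its centre (knob top 48 mm above the underside). Origin: centre of the underside, z up.
- w300: 300 g balance weight, true to its value: red disc 70 mm across and 8 mm thick with an upright round steel knob, 18 mm across, on its centre (knob top 48 mm above the underside). Origin: centre of the underside, z up.
- w200: 200 g balance weight, true to its value: yellow disc 66 mm across and 8 mm thick with an upright round steel knob, 18 mm across, on its centre (knob top 48 mm above the underside). Origin: centre of the underside, z up.
- w100: 100 g balance weight, true to its value: green disc 60 mm across and 8 mm thick with an upright round steel knob, 18 mm across, on its centre (knob top 48 mm above the underside). Origin: centre of the underside, z up.
- balance: Fixed bench balance with a smooth rimless loading deck, top 90 mm above the table, spanning x -245..0, y -240..240 mm of this frame. 6 mm beyond its x = 0 edge begins the weight pan (pan_mid), open towards the deck. Origin: at table level below the middle of that edge; x points from deck to pan, y towards the part's pan.
- dial (a point): Top middle of the white dial plate, 250 mm above the table: plate 88 mm wide (y), 6 mm thick, on a pillar beside the weight pan; the red pointer moves before both faces, its tip 8 mm higher.
- pan_mid (a point): Middle of the weight pan's floor: 112 mm (x) by 250 mm (y), walls 12 mm high at +x and both y sides, none towards the deck; axes as the balance. The pan stays horizontal, only rises and sinks: floor 2 mm below the deck with the part's side fully down, 14 mm when level, 27 mm with far too much weight. Where a weight stands in the pan makes no difference.
- part_pan (a point): Middle of the floor of the part's pan (round, 170 mm across).
- pointer (a joint): Red pointer, rad: 0 = level, pointer upright; negative = part heavier (leans to the part's pan), positive = weights heavier (leans to the weight pan). 0.06 rad per 100 g of difference, stops at -0.21 and +0.21. The green band on the dial is +-0.042 rad; black dial marks every 0.06 rad. Settles within about 1 s.
- hub: The part being weighed: dark steel flanged hub, flange 110 mm across and 12 mm thick, 50 mm high, in the part's pan. Its mass is not known: between 460 and 840 g. Origin: centre of the underside.
- sleeve_a: Steel sleeve standing on the deck close before the weight pan, in the way: 36 mm across, 40 mm high. Origin: centre of the underside. Bystander.
- sleeve_b: Second steel sleeve of the same size, standing near the +y end of the deck. Origin: centre of the underside. Bystander.
- bush: Thick dark steel bush standing on the table right of the balance, 68 mm across, 60 mm high. Bystander; origin under its centre.
- jar: Amber jar, 70 mm across, 110 mm high, on the table right of the balance. Bystander; origin under its centre.
- cup: Blue cup, 84 mm across, 100 mm high, on the table at the robot's left. Bystander; origin under its centre.
- bracket: Black angle bracket lying on the table left of the deck, 140 x 70 mm, 56 mm high. Bystander; origin under its centre.
Not all that is in view belongs to the job. What is shaped like the w100 but brown or pink is not meant.

How it is judged:
At the end, for the whole second after the job is handed in: The pointer rests within 0.042 rad of upright (inside the green band, about 70 g); every weight stands upright, released and at rest either wholly on the weight pan (no more than 4 mm over its open edge) or wholly on the deck; the hub is within 50 mm of the middle of its pan (value of joint pointer between -0.042 and 0.042 rad and horizontal distance between hub and part_pan below 0.05 m and distance between hub and part_pan below 0.055 m and ((z of w400 in the frame of pan_mid between -0.004 and 0.004 m and x of w400 in the frame of pan_mid between -0.022 and 0.04 m and y of w400 in the frame of pan_mid between -0.11 and 0.11 m) or (z of w400 in the frame of balance between 0.086 and 0.094 m and x of w400 in the frame of balance below -0.034 m)) and angle between each of w400, w300, w200, w100's own z axis and vertical below 0.05 rad and linear speed of each of w400, w300, w200, w100 below 0.02 m/s and ((z of w300 in the frame of pan_mid between -0.004 and 0.004 m and x of w300 in the frame of pan_mid between -0.025 and 0.04 m and y of w300 in the frame of pan_mid between -0.11 and 0.11 m) or (z of w300 in the frame of balance between 0.086 and 0.094 m and x of w300 in the frame of balance below -0.031 m)) and ((z of w200 in the frame of pan_mid between -0.004 and 0.004 m and x of w200 in the frame of pan_mid between -0.027 and 0.04 m and y of w200 in the frame of pan_mid between -0.11 and 0.11 m) or (z of w200 in the frame of balance between 0.086 and 0.094 m and x of w200 in the frame of balance below -0.029 m)) and ((z of w100 in the frame of pan_mid between -0.004 and 0.004 m and x of w100 in the frame of pan_mid between -0.03 and 0.04 m and y of w100 in the frame of pan_mid between -0.11 and 0.11 m) or (z of w100 in the frame of balance between 0.086 and 0.094 m and x of w100 in the frame of balance below -0.026 m))); the robot touches nothing.
It fails at once if a weight lifted more than 20 mm above the deck (z of any of w400, w300, w200, w100 in the frame of balance above 0.11 m).
It fails at once if a bystander (sleeves, bush, jar, cup, bracket) moved by more than 20 mm (distance of any of sleeve_a, sleeve_b, bush, jar, cup, bracket from where it was at the start of the episode above 0.02 m).
It fails at once if the hub shifted more than 50 mm from the middle of its pan (horizontal distance between hub and part_pan above 0.05 m).
It also fails if it takes over 72 s, if anything falls off the work surface, if the arm or the gripper's body presses on something with over 40 N, if the wrist force passes 120 N, or if a joint passes its speed limit or range.

ROBOT

A 6-joint arm with a two-finger parallel gripper is mounted at the origin on the work surface. World frame = base frame: x ahead of the robot, y to its left, z up, the work surface at z = 0. Lengths are in m, angles in rad, forces in N, time in s.
With the tool pointing down it reaches from about 0.3 to 0.875 m from the base axis. Payload 6.4 kg.
Tool frame: the origin (TCP) lies at the very end of the fingers, on their centre line; the grasp point (between the pads) lies 19 mm behind it; z points along the fingers, y is the line along which they close (so a half turn about z gives the same grasp; the last joint's range is limited). The gripper opens to 85 mm and grips with 20 to 120 N. Pads are 22 mm wide; open, the fingers measure 114 mm over their backs; the gripper's body (76 mm by 85 mm) begins 54 mm behind the grasp point. The pads swing forward as they close: fully open they stand 13 mm farther back than shut.
Start: joints at [1.067, 0.181, 1.607, -0, 1.354, -0.206], TCP at [0.169, 0.55, 0.231] pointing down, gripper open.
Joint ranges: [-2.99, 2.99], [-0.89, 2.07], [0.3, 2.58], [-1.14, 4.28], [0, 2.63], [-3.12, 3.12]. Speed limits (rad/s): [2.57, 2.57, 3.01, 3.14, 3.14, 3.14].

INTERFACE

Orientations are given as [roll, pitch, yaw] about the fixed x, y, z axes, in that order (R = Rz(yaw) Ry(pitch) Rx(roll)).
In Python, from rig import ctrl gives the robot as it stands.
- The arm moves only by the tool drive_tool, never from a script. Its argument "targets" is a list of rows, each an object with "claw": the gripper's target within -1 to 1 (shut at 1, half-way at 0, fully open at -1); "dp": the shift along the tool's x, y, z in cm, a list of three; "twist": the turn about the tool's z in degrees. In form: [{"claw": claw, "dp": [x, y, z], "twist": twist}, ...]. A call has 1 to 5 rows; each row is the pose to reach, as a shift and turn from the pose commanded when the call began, along the tool's axes at that moment; what a row does not reach only later rows make up. A row lasts 1/10 s, in which the tool goes at most 50 mm and 8.59 degrees, less where a joint would pass 70% of its speed; a pose out of reach is approached as far as the arm can. A call with a gripper value outside its range is refused whole. The fingers move at their own pace and stop on an object; the grip force is fixed at half the most. Time passes only in rows, so rows that repeat a pose let the fingers close. It gives the time, the measured TCP pose, the force, the opening and the grip force at its end, in the units of the state.
- ctrl.get_obs(): the state, without advancing time (a new reading comes with each control period).
- ctrl.capture(name): name is "scene" or "top" or "wrist"; returns the picture (400x640x3 uint8, red, green, blue); there is no depth.
- ctrl.get_calibration(name): a dict with "camera_matrix" (3x3 intrinsics, pixels), "origin" and "attitude" of the camera in the world. Camera axes: x right, y up, looking along -z (the intrinsics and any distortion apply to the point x, -y, -z); pixel columns grow to the right and rows downward; lengths in m; the calibration is good to about 2 mm. A picture is of the moment at which its call begins: read the wrist's pose just before it. get_calibration takes no time and is no camera call; for the wrist camera it gives the pose at the moment of the call.
- ctrl.job_done(): hands the job in; it is judged then, once.
The state is a dict: "t": time; "joint_pos": joint angles; "joint_velocities": joint speeds; "effort": joint torques, N m; "eef_pos": TCP position; "orientation": TCP orientation; "wrist_force": force on the tool from outside, world axes, zero at the start; "wrist_torque": the same for the moment, N m; "width": finger opening in m; "grasp_force": force on a finger pad.
Only numpy, scipy, OpenCV 4.12 (cv2) and the standard library are available. Lean on these libraries where they do the work, as an engineer would, in place of code of your own. Each camera call takes 0.05 s, during which the arm holds its last target. There are 200 camera calls.

## Working session

There is one attempt and no reset: what is moved stays moved. The work goes in short steps, Python scripts to look and compute and a tool call to move; the robot and the scene stay as the last step left them, time stands still between calls to the robot, and variables do not carry over. Pictures are saved under pics/ and viewed, at most 10 in all, crops included, and the job is handed in when it is done.

Besides the shell and the picture viewer there is one more tool, called after "Emit:" as name(argument=value, ...), one argument or row to a line, values as JSON. drive_tool: Moves the arm, as the interface text tells. Its arguments: {"type":"object","properties":{"targets":{"type":"array"}},"required":["targets"]}

```bash
ls; mkdir -p pics
python3 - <<'E'
from rig import ctrl
import cv2,numpy as np
o=ctrl.get_obs();print({k:np.round(v,3) for k,v in o.items()})
for n in("scene","top"):
    cv2.imwrite(f"pics/{n}0.png",cv2.cvtColor(ctrl.capture(n),cv2.COLOR_RGB2BGR));print(n,ctrl.get_calibration(n))
E
```

```text
pics
{'t': np.float64(0.0), 'joint_pos': array([ 1.067,  0.182,  1.608, -0.   ,  1.354, -0.206]), 'joint_velocities': array([ 0.001, -0.001,  0.   ,  0.001,  0.001,  0.001]), 'effort': array([-1.0000e-03, -4.4487e+01, -3.5133e+01, -0.0000e+00,  9.0000e-03,
        0.0000e+00]), 'eef_pos': array([0.168, 0.549, 0.23 ]), 'orientation': array([-3.14 , -0.   ,  2.844]), 'wrist_force': array([ 0.442, -0.332,  0.137]), 'wrist_torque': array([-0.032, -0.04 ,  0.064]), 'grasp_force': np.float64(0.0), 'width': np.float64(0.085)}
scene {'camera_matrix': array([[504.07439679,   0.        , 322.07816302],
       [  0.        , 504.07439679, 205.49798512],
       [  0.        ,   0.        ,   1.        ]]), 'origin': array([ 1.26649171, -0.05536005,  1.35975312]), 'attitude': array([ 0.5805208 , -0.01434835,  1.52724684])}
top {'camera_matrix': array([[398.10822559,   0.        , 319.83955607],
       [  0.        , 398.10822559, 194.45120949],
       [  0.        ,   0.        ,   1.        ]]), 'origin': array([ 0.32353877, -0.01315669,  1.38086732]), 'attitude': array([ 0.13113759, -0.00883598, -1.59491801])}
```

View pics/scene0.png

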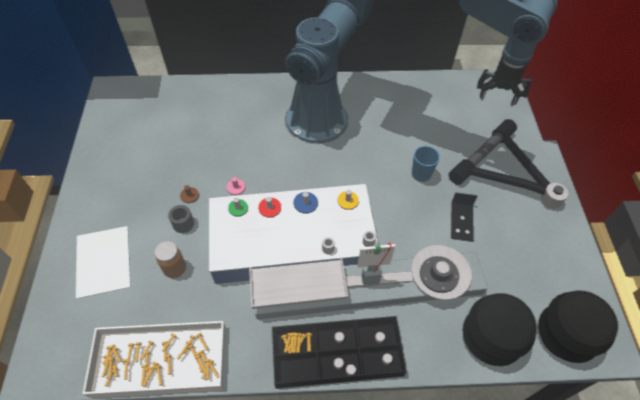

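View pics/top0.png

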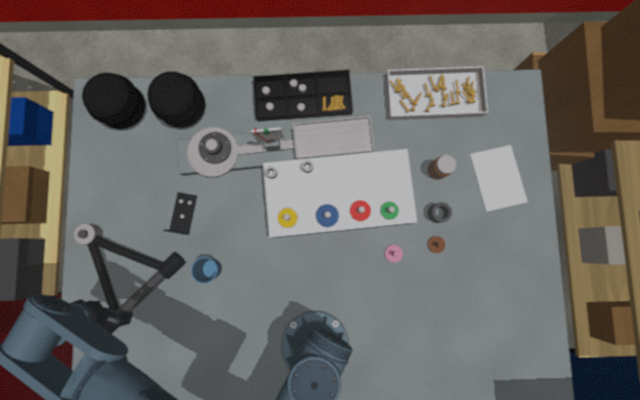

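The scene picture shows four weights in a row: green (237,207), red (270,206), blue (306,202) and yellow (348,199). The sleeves are at (328,244) and (369,238), the weight pan is at about (300,285) and the dial at (377,253). w100 could be confused with green (237,207), pink (236,186) or brown (189,194). I choose green, because it stands on the deck. The next view is one composite of close crops.

```bash
cat > h.py <<'E'
import cv2,numpy as np
from scipy.spatial.transform import Rotation as R
from rig import ctrl
def cam(n):
    c=ctrl.get_calibration(n);return c["camera_matrix"],np.array(c["origin"]),R.from_euler("xyz",c["attitude"]).as_matrix()
def ray(n,p,c=None):
    K,o,A=c or cam(n);d=np.linalg.inv(K)@[p[0],p[1],1];return o,A@(d*[1,-1,-1])
def atz(n,p,z,c=None):
    o,d=ray(n,p,c);return o+d*(z-o[2])/d[2]
def tri(p1,p2,n1="scene",n2="top"):
    a,u=ray(n1,p1);b,v=ray(n2,p2);s=np.linalg.lstsq(np.c_[u,-v],b-a,rcond=None)[0]
    return (a+u*s[0]+b+v*s[1])/2,np.linalg.norm(a+u*s[0]-b-v*s[1])
def proj(n,X,c=None):
    K,o,A=c or cam(n);q=(A.T@(np.asarray(X)-o))*[1,-1,-1];q=K@q;return q[:2]/q[2]
HUE={"w400":(100,125),"w300":(0,6),"w200":(20,32),"w100":(50,80)}
def blob(im,k,roi):
    x0,y0,x1,y1=roi;h=cv2.cvtColor(im,cv2.COLOR_RGB2HSV)[y0:y1,x0:x1];lo,hi=HUE[k]
    m=cv2.inRange(h,(lo,110,60),(hi,255,255))
    if k=="w300": m|=cv2.inRange(h,(174,110,60),(180,255,255))
    n,l,s,c=cv2.connectedComponentsWithStats(m);i=1+np.argmax(s[1:,4])
    pts=cv2.findNonZero((l==i).astype(np.uint8));hull=cv2.convexHull(pts)
    M=cv2.moments(hull);return np.array([M["m10"]/M["m00"]+x0,M["m01"]/M["m00"]+y0]),s[i,4]
E
python3 - <<'E'
from h import *
s=cv2.imread("pics/scene0.png");t=cv2.imread("pics/top0.png")
for k in HUE:
    a,n1=blob(s[...,::-1].copy(),k,(205,180,385,240));b,n2=blob(t[...,::-1].copy(),k,(262,195,420,240))
    print(k,a.round(1),n1,b.round(1),n2,tri(a,b))
A=cv2.resize(s[180:320,200:480],None,fx=2.8,fy=2.8,interpolation=2)[:,:800]
B=cv2.resize(t[120:245,220:425],None,fx=1.9,fy=1.9,interpolation=2);
C=np.zeros((600,800,3),np.uint8);C[:A.shape[0],:A.shape[1]]=A;C[395:395+205,:390]=B[:205,:390]
D=cv2.resize(s[235:275,350:405],None,fx=5,fy=5,interpolation=2);C[395:595,400:675]=D
cv2.imwrite("pics/c1.png",C)
E
```

```text
w400 [305.3 202.3] 236 [326.8 215.1] 272 (array([ 0.42484581, -0.05042345,  0.09466004]), np.float64(0.0016336157867359701))
w300 [269.4 207. ] 268 [359.9 210.4] 267 (array([ 0.43779748, -0.15806275,  0.09408845]), np.float64(0.0016855783271707272))
w200 [347.6 199.9] 236 [287.  217.3] 240 (array([0.4206897 , 0.07810053, 0.09479256]), np.float64(0.00241952823681768))
w100 [237.7 207.3] 151 [389.2 210.2] 136 (array([ 0.43612892, -0.25288572,  0.09465824]), np.float64(0.0008684668959639121))
```

View pics/c1.png

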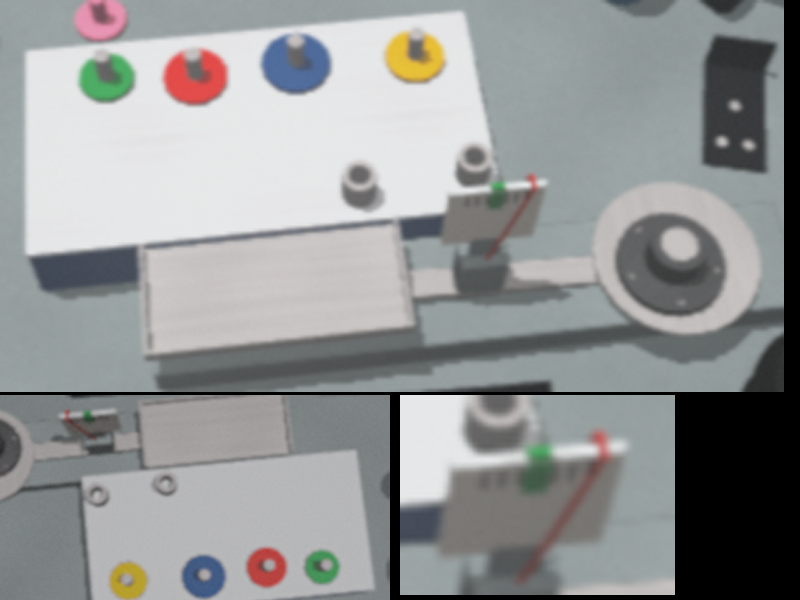

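The crop confirms the green disc on the deck at crop (105,77). Sleeve_a stands at crop (360,185), in front of the +y end of the pan. The pointer leans fully towards the part. Next I work out the balance frame.

Run:
```python
from h import *
f=lambda u,v:np.array([200+u/2.8,180+v/2.8]); g=lambda u,v:np.array([220+u/1.9,120+(v-395)/1.9])
P=dict(deckNearR=((25,52),(373,590)),deckFarL=((490,205),(82,478)),deckFarR=((28,252),(358,451)))
for k,(a,b) in P.items(): print(k,atz("scene",f(*a),.09).round(3),tri(f(*a),g(*b))[0].round(3))
print("nearL",atz("scene",f(465,12),.09).round(3))
for k,a in dict(panRn=(142,250),panLn=(400,222),panLf=(413,325),panRf=(150,353)).items(): print(k,atz("scene",f(*a),.098).round(3))
for k,(a,b) in dict(slA=((360,172),(165,484)),slB=((474,153),(98,495))).items(): print(k,atz("scene",f(*a),.13).round(3),tri(f(*a),g(*b)))
# knob tops
for k,(a,b) in dict(w400=((295,41),(204,576)),w300=((192,54),(267,566)),w200=((416,35),(126,579)),w100=((101,56),(325,566))).items(): print(k,tri(f(*a),g(*b))[0].round(3),atz("scene",f(*a),.138).round(3))
print("pointer tip/dial",tri(f(532,183),g(67,413)), tri(f(498,188),g(88,415)))
o=ctrl.get_obs();print(o["eef_pos"],o["orientation"],R.from_euler("xyz",o["orientation"]).as_matrix().round(3))
```

```text
deckNearR [ 0.398 -0.342  0.09 ] [ 0.394 -0.343  0.084]
deckFarL [0.602 0.142 0.09 ] [0.6   0.15  0.087]
deckFarR [ 0.638 -0.32   0.09 ] [ 0.638 -0.324  0.09 ]
nearL [0.361 0.139 0.09 ]
panRn [ 0.644 -0.207  0.098]
panLn [0.622 0.049 0.098]
panLf [0.733 0.054 0.098]
panRf [ 0.752 -0.196  0.098]
slA [0.582 0.01  0.13 ] (array([0.57910339, 0.01091131, 0.12542061]), np.float64(0.000794073586417577))
slB [0.564 0.126 0.13 ] (array([0.562472  , 0.12530991, 0.12744298]), np.float64(0.0020720855380793545))
w400 [ 0.422 -0.05   0.13 ] [ 0.427 -0.05   0.138]
w300 [ 0.436 -0.157  0.132] [ 0.44  -0.158  0.138]
w200 [0.419 0.078 0.132] [0.423 0.077 0.138]
w100 [ 0.434 -0.253  0.13 ] [ 0.439 -0.252  0.138]
pointer tip/dial (array([0.66719743, 0.15675693, 0.25370337]), np.float64(0.00019715696288107783)) (array([0.66620396, 0.12653857, 0.24445726]), np.float64(0.001386288578176068))
[0.16846447 0.5492807  0.23050596] [-3.14014776e+00 -3.26156864e-04  2.84372626e+00] [[-0.956  0.293 -0.001]
 [ 0.293  0.956 -0.001]
 [ 0.    -0.001 -1.   ]]
```

Emit:
drive_tool(
  targets=[
    {"claw": 0.1, "dp": [-3.2, -3.8, 0], "twist": -4},
    {"claw": 0.1, "dp": [-6.4, -7.6, 0], "twist": -8},
    {"claw": 0.1, "dp": [-9.6, -11.4, 0], "twist": -12},
    {"claw": 0.1, "dp": [-12.8, -15.2, 0], "twist": -16},
    {"claw": 0.1, "dp": [-16.0, -19.0, 0], "twist": -17},
  ],
)

```text
t: 0.6
eef_pos: [0.2659, 0.3193, 0.2309]
orientation: [-3.141, -0.0, -3.14]
wrist_force: [1.0, 0.9, 0.4]
width: 0.0383
grasp_force: 0.0
```

Emit:
drive_tool(
  targets=[
    {"claw": 0.1, "dp": [-2, -4.5, 0], "twist": 0},
    {"claw": 0.1, "dp": [-4, -9, 0], "twist": 0},
    {"claw": 0.1, "dp": [-6, -13.5, 0], "twist": 0},
    {"claw": 0.1, "dp": [-8, -18, 0], "twist": 0},
    {"claw": 0.1, "dp": [-10, -22.5, 0], "twist": 0},
  ],
)

```text
t: 1.1
eef_pos: [0.3658, 0.0941, 0.2313]
orientation: [3.141, 0.001, 3.141]
wrist_force: [0.8, 0.7, 0.4]
width: 0.0385
grasp_force: 0.0
```

Emit:
drive_tool(
  targets=[
    {"claw": 0.1, "dp": [-2, -4.5, 0], "twist": 0},
    {"claw": 0.1, "dp": [-4, -9, 0], "twist": 0},
    {"claw": 0.1, "dp": [-5, -12, 0], "twist": 0},
    {"claw": 0.1, "dp": [-5.9, -14.5, 0], "twist": 0},
    {"claw": 0.1, "dp": [-5.9, -14.5, 0], "twist": 0},
  ],
)

```text
t: 1.6
eef_pos: [0.4251, -0.0518, 0.2311]
orientation: [-3.141, -0.0, 3.137]
wrist_force: [-0.8, 1.0, 0.6]
width: 0.0386
grasp_force: 0.0
```

Run:
```python
from h import *
o=ctrl.get_obs();c=cam("wrist");im=ctrl.capture("wrist");print(o["eef_pos"],c)
for k in HUE:
    try:
        b,n=blob(im,k,(0,0,640,400));print(k,b.round(1),n,atz("wrist",b,.098,c).round(4))
    except Exception as e: print(k,e)
for p in [(.425,-.05,.138),(.425,-.05,.098)]: print(proj("wrist",p,c))
cv2.imwrite("pics/w1.png",im[...,::-1])
```

```text
[ 0.42508123 -0.05180449  0.23105893] (array([[299.92786969,   0.        , 320.99099073],
       [  0.        , 299.92786969, 203.94349503],
       [  0.        ,   0.        ,   1.        ]]), array([ 0.35323219, -0.04984997,  0.37326176]), array([[ 5.67933719e-03, -9.59913304e-01, -2.80239530e-01],
       [ 9.99983568e-01,  5.23291019e-03,  2.34122484e-03],
       [-7.80904572e-04, -2.80248222e-01,  9.59927250e-01]]))
w400 [323.6 191.2] 4118 [ 0.421 -0.048  0.098]
w300 [212.3 205.4] 3201 [ 0.4345 -0.1547  0.098 ]
w200 [458.7 186.3] 2894 [0.417 0.079 0.098]
w100 [113.9 204.7] 2159 [ 0.4332 -0.2488  0.098 ]
[321.52912205 207.55312497]
[321.48940226 195.241376  ]
```

View pics/w1.png

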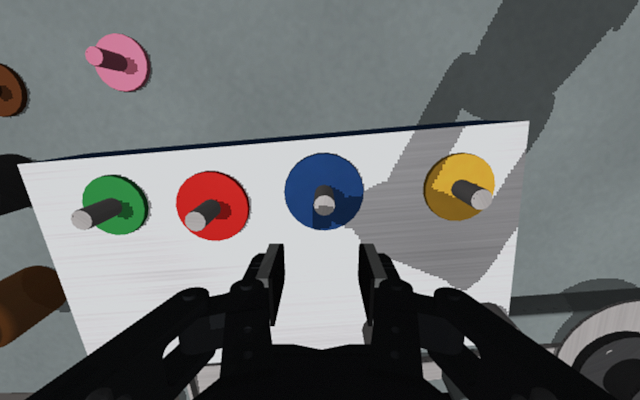

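The wrist view shows the blue knob between the fingers at (324,205), with the disc at (324,191). This agrees with the triangulation to within 4 mm. I descend and close.

Emit:
drive_tool(
  targets=[
    {"claw": 0.1, "dp": [0.2, 0.3, 4.5], "twist": 0},
    {"claw": 0.1, "dp": [0.2, 0.3, 9], "twist": 0},
    {"claw": 0.1, "dp": [0.2, 0.3, 12.2], "twist": 0},
    {"claw": 0.8, "dp": [0.2, 0.3, 12.2], "twist": 0},
    {"claw": 1, "dp": [0.2, 0.3, 12.2], "twist": 0},
  ],
)

```text
t: 2.15
eef_pos: [0.422, -0.0452, 0.1094]
orientation: [3.141, -0.002, 3.142]
wrist_force: [0.4, -0.3, -2.6]
width: 0.0164
grasp_force: 58.5
```

Emit:
drive_tool(
  targets=[
    {"claw": 1, "dp": [0, 0, 0], "twist": 0},
    {"claw": 1, "dp": [0, 0, 0], "twist": 0},
  ],
)

```text
t: 2.35
eef_pos: [0.4236, -0.0462, 0.1109]
orientation: [-3.141, 0.003, 3.141]
wrist_force: [-0.0, -0.4, -4.1]
width: 0.0162
grasp_force: 58.5
```

Emit:
drive_tool(
  targets=[
    {"claw": 1, "dp": [-2, -0.4, 0], "twist": 0},
    {"claw": 1, "dp": [-4, -0.8, 0], "twist": 0},
    {"claw": 1, "dp": [-6, -1.2, 0], "twist": 0},
    {"claw": 1, "dp": [-8, -1.6, 0], "twist": 0},
    {"claw": 1, "dp": [-10, -2, 0], "twist": 0},
  ],
)

```text
t: 2.85
eef_pos: [0.5239, -0.0664, 0.1105]
orientation: [-3.141, 0.002, 3.14]
wrist_force: [-0.2, 0.9, -3.8]
width: 0.0162
grasp_force: 58.7
```

Emit:
drive_tool(
  targets=[
    {"claw": 1, "dp": [-3, 0, 0], "twist": 0},
    {"claw": 1, "dp": [-6, 0, 0], "twist": 0},
    {"claw": 1, "dp": [-9, 0, 0], "twist": 0},
    {"claw": 1, "dp": [-12, 0, 0], "twist": 0},
    {"claw": 1, "dp": [-15, 0, 0], "twist": 0},
  ],
)

```text
t: 3.35
eef_pos: [0.6741, -0.0663, 0.1104]
orientation: [-3.141, 0.001, 3.14]
wrist_force: [0.1, -0.6, -3.7]
width: 0.0165
grasp_force: 58.7
```

Emit:
drive_tool(
  targets=[
    {"claw": 1, "dp": [-1.2, 0, 0], "twist": 0},
    {"claw": 1, "dp": [-1.2, 2.5, 0], "twist": 0},
    {"claw": 1, "dp": [-1.2, 5.3, 0], "twist": 0},
    {"claw": 1, "dp": [-1.2, 5.3, 0], "twist": 0},
    {"claw": 1, "dp": [-1.2, 5.3, 0], "twist": 0},
  ],
)

```text
t: 3.85
eef_pos: [0.6848, -0.0127, 0.1101]
orientation: [-3.141, 0.001, -3.141]
wrist_force: [-0.2, -1.0, -3.8]
width: 0.0162
grasp_force: 59.1
```

Emit:
drive_tool(
  targets=[
    {"claw": 1, "dp": [0, 0, 0.3], "twist": 0},
    {"claw": 0.3, "dp": [0, 0, 0.3], "twist": 0},
    {"claw": 0.1, "dp": [0, 0, 0.3], "twist": 0},
    {"claw": 0.1, "dp": [0, 0, 0.3], "twist": 0},
    {"claw": 0.1, "dp": [0, 0, 0.3], "twist": 0},
  ],
)

```text
t: 4.35
eef_pos: [0.6849, -0.0138, 0.1069]
orientation: [-3.141, 0.001, 3.14]
wrist_force: [0.4, -0.2, 0.5]
width: 0.0384
grasp_force: 0.0
```

Emit:
drive_tool(
  targets=[
    {"claw": 0.1, "dp": [0, 0, -3], "twist": 0},
    {"claw": 0.1, "dp": [0, 0, -7], "twist": 0},
    {"claw": 0.1, "dp": [4, -3, -12], "twist": 0},
    {"claw": 0.1, "dp": [8, -6, -12], "twist": 0},
    {"claw": 0.1, "dp": [12, -9, -12], "twist": 0},
  ],
)

```text
t: 4.85
eef_pos: [0.5776, -0.0946, 0.2285]
orientation: [-3.139, 0.005, -3.141]
wrist_force: [0.1, -1.3, 0.3]
width: 0.0386
grasp_force: 0.0
```

Emit:
drive_tool(
  targets=[
    {"claw": 0.1, "dp": [4, -1, 0], "twist": 0},
    {"claw": 0.1, "dp": [8, -2, 0], "twist": 0},
    {"claw": 0.1, "dp": [12, -3, 0], "twist": 0},
    {"claw": 0.1, "dp": [12.5, -4, 0], "twist": 0},
    {"claw": 0.1, "dp": [12.5, -5, 0], "twist": 0},
  ],
)

```text
t: 5.35
eef_pos: [0.4519, -0.1443, 0.2262]
orientation: [-3.141, 0.002, 3.139]
wrist_force: [1.1, -0.4, 0.4]
width: 0.038
grasp_force: 0.0
```

Run:
```python
from h import *
print(ctrl.get_obs()["t"],ctrl.get_obs()["eef_pos"])
s=ctrl.capture("scene")[...,::-1].copy();t=ctrl.capture("top")[...,::-1].copy()
cv2.imwrite("pics/scene1.png",s);cv2.imwrite("pics/top1.png",t)
A=cv2.resize(s[180:315,200:480],None,fx=2.85,fy=2.85,interpolation=2)[:,:800]
C=np.zeros((600,800,3),np.uint8);C[:A.shape[0],:A.shape[1]]=A
D=cv2.resize(s[235:278,350:415],None,fx=4.8,fy=4.8,interpolation=2);C[390:390+D.shape[0],:D.shape[1]]=D
E=cv2.resize(t[120:160,220:320],None,fx=4.8,fy=4.8,interpolation=2);C[390:390+E.shape[0],315:795]=E
cv2.imwrite("pics/c2.png",C)
```

```text
5.35 [ 0.45185808 -0.1442769   0.22621118]
```

View pics/c2.png

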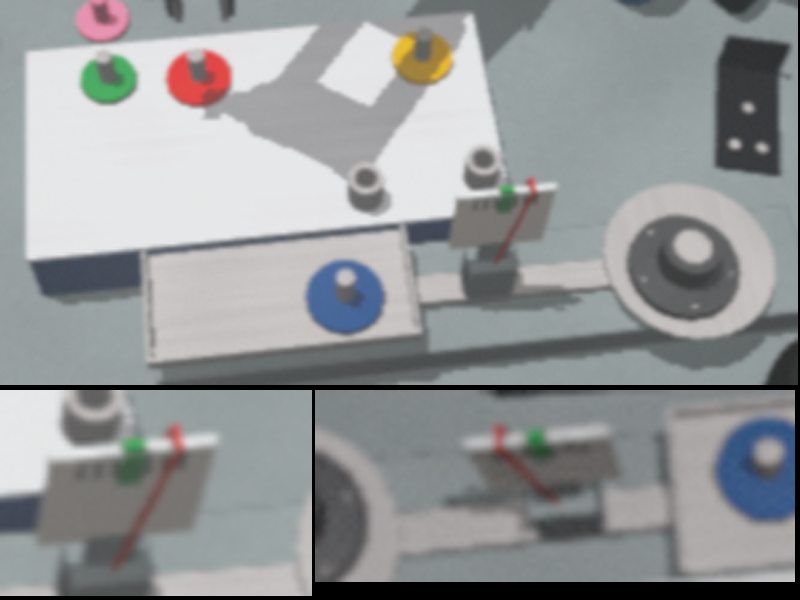

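The second view shows the blue weight inside the pan at crop (345,297). The pointer has moved off its stop, with its tip at (532,184). I measure its angle.

```bash
cat > ptr.py <<'E'
from h import *
def m(im):
    # top view: tip & green band on the plate's top edge, scene view likewise; ratio against the -0.21 stop
    out=[]
    for n,(x0,y0,x1,y1),i in (("scene",(355,238,405,254),im[0]),("top",(240,120,300,134),im[1])):
        r=i[y0:y1,x0:x1].astype(float);R_,G,B=r[...,2],r[...,1],r[...,0]
        wr=np.clip(R_-np.maximum(G,B)-25,0,None);wg=np.clip(G-np.maximum(R_,B)-20,0,None)
        yy,xx=np.mgrid[y0:y1,x0:x1]
        rows=np.where(wr.sum(1)>20)[0][:3]; k=np.zeros_like(wr);k[rows]=1; w=wr*k
        g=wg.copy();rg=np.where(wg.sum(1)>20)[0][:3];kk=np.zeros_like(g);kk[rg]=1;g*=kk
        out.append(((w*xx).sum()/w.sum()-(g*xx).sum()/g.sum(),(w*yy).sum()/w.sum(),(g*yy).sum()/g.sum()))
    return np.array(out).round(2)
if __name__=="__main__":
    import sys
    for k in sys.argv[1:]: print(k,m([cv2.imread(f"pics/scene{k}.png"),cv2.imread(f"pics/top{k}.png")]).tolist())
E
python3 ptr.py 0 1
python3 - <<'E'
from h import *
s=cv2.imread("pics/scene1.png");i=cv2.resize(s[236:280,350:412],None,fx=12,fy=12,interpolation=2);cv2.imwrite("pics/d1.png",i)
E
```

```text
0 [[12.11, 243.22, 245.94], [-10.93, 128.97, 129.86]]
1 [[8.56, 243.35, 245.94], [-7.7, 128.77, 129.84]]
```

View pics/d1.png

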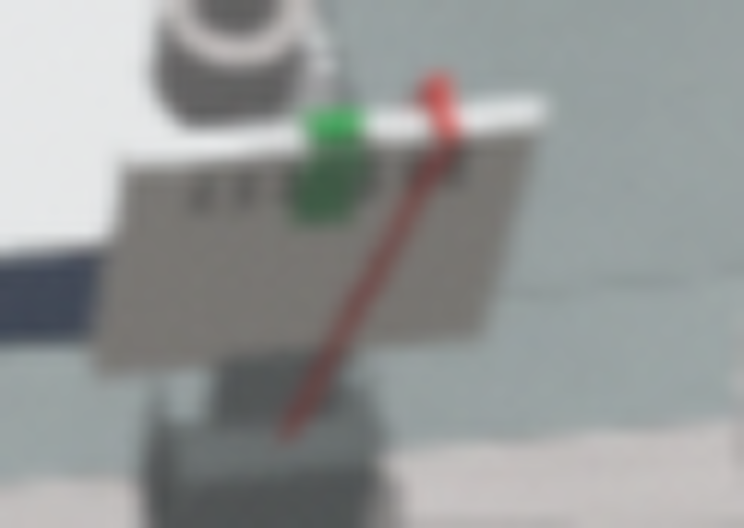

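Run:
```python
from h import *
from scipy.optimize import brentq
D=np.array([.6662,.1265,.25]);yb=np.array([-.078,.997,0])
for L in(.08,.1,.12):
  for n,k0,k1 in(("scene",12.11,8.56),("top",-10.93,-7.7)):
    f=lambda a:(proj(n,D+[0,0,.004-L]+L*(np.sin(a)*yb+np.cos(a)*np.array([0,0,1])))-proj(n,D))[0]
    # free band offset: fit scale by k0 at .21
    s=k0/f(.21);print(L,n,round(f(0),2),round(s,2),round(brentq(lambda a:s*f(a)-k1,0,.3),4))
```

```text
0.08 scene 0.17 1.82 0.1456
0.08 top -0.17 1.88 0.1448
0.1 scene 0.17 1.47 0.1459
0.1 top -0.17 1.52 0.1451
0.12 scene 0.17 1.23 0.1461
0.12 top -0.17 1.27 0.1454
```

By the pointer (about -0.1455 rad) the hub is roughly 643 g. I choose 400 + 200 g and fetch w200.

Emit:
drive_tool(
  targets=[
    {"claw": 0.1, "dp": [1, 4.5, 0], "twist": 0},
    {"claw": 0.1, "dp": [2, 9, 0], "twist": 0},
    {"claw": 0.1, "dp": [3, 13.5, 0], "twist": 0},
    {"claw": 0.1, "dp": [3.2, 18, 0], "twist": 0},
    {"claw": 0.1, "dp": [3.2, 22.3, 0], "twist": 0},
  ],
)

```text
t: 5.95
eef_pos: [0.4209, 0.0819, 0.2259]
orientation: [3.141, 0.001, 3.141]
wrist_force: [0.6, -0.2, -0.2]
width: 0.0382
grasp_force: 0.0
```

Emit:
drive_tool(
  targets=[
    {"claw": 0.1, "dp": [0, 0, 0], "twist": 0},
  ],
)

```text
t: 6.05
eef_pos: [0.4207, 0.0845, 0.2257]
orientation: [3.14, 0.001, -3.136]
wrist_force: [-0.2, -0.4, -0.6]
width: 0.039
grasp_force: 0.0
```

Emit:
drive_tool(
  targets=[
    {"claw": 0.1, "dp": [0, -0.5, 4.5], "twist": 0},
    {"claw": 0.1, "dp": [0, -0.5, 9], "twist": 0},
    {"claw": 0.1, "dp": [0, -0.5, 11.6], "twist": 0},
    {"claw": 0.8, "dp": [0, -0.5, 11.6], "twist": 0},
    {"claw": 1, "dp": [0, -0.5, 11.6], "twist": 0},
  ],
)

```text
t: 6.55
eef_pos: [0.421, 0.0744, 0.1097]
orientation: [3.141, -0.001, 3.14]
wrist_force: [0.5, 0.5, -1.5]
width: 0.0163
grasp_force: 58.5
```

Emit:
drive_tool(
  targets=[
    {"claw": 1, "dp": [0, 0, 0], "twist": 0},
    {"claw": 1, "dp": [0, 0, 0], "twist": 0},
  ],
)

```text
t: 6.75
eef_pos: [0.4219, 0.0743, 0.111]
orientation: [-3.141, 0.003, 3.14]
wrist_force: [0.1, -0.9, -2.0]
width: 0.0164
grasp_force: 58.5
```

Emit:
drive_tool(
  targets=[
    {"claw": 1, "dp": [-1.8, -2.8, 0], "twist": 0},
    {"claw": 1, "dp": [-3.6, -5.6, 0], "twist": 0},
    {"claw": 1, "dp": [-5.4, -8.4, 0], "twist": 0},
    {"claw": 1, "dp": [-7.2, -11.2, 0], "twist": 0},
    {"claw": 1, "dp": [-8.8, -13.4, 0], "twist": 0},
  ],
)

```text
t: 7.25
eef_pos: [0.51, -0.0616, 0.1109]
orientation: [-3.14, 0.003, 3.14]
wrist_force: [0.0, 0.9, -1.1]
width: 0.0163
grasp_force: 58.9
```

Emit:
drive_tool(
  targets=[
    {"claw": 1, "dp": [-0.5, -2.4, 0], "twist": 0},
    {"claw": 1, "dp": [-1, -4.8, 0], "twist": 0},
    {"claw": 1, "dp": [-4, -4.8, 0], "twist": 0},
    {"claw": 1, "dp": [-8, -4.8, 0], "twist": 0},
    {"claw": 1, "dp": [-11, -4.8, 0], "twist": 0},
  ],
)

```text
t: 7.75
eef_pos: [0.6209, -0.1086, 0.1111]
orientation: [-3.141, 0.003, 3.14]
wrist_force: [1.0, 0.6, -0.9]
width: 0.0165
grasp_force: 58.9
```

Emit:
drive_tool(
  targets=[
    {"claw": 1, "dp": [-3, 0, 0], "twist": 0},
    {"claw": 1, "dp": [-6, 0, 0], "twist": 0},
    {"claw": 1, "dp": [-7, 0, 0], "twist": 0},
    {"claw": 1, "dp": [-7, 0, 0], "twist": 0},
    {"claw": 1, "dp": [-7, 0, 0.4], "twist": 0},
  ],
)

```text
t: 8.25
eef_pos: [0.6878, -0.1079, 0.1061]
orientation: [-3.141, 0.0, 3.141]
wrist_force: [-0.4, 0.0, -2.0]
width: 0.0162
grasp_force: 58.9
```

Emit:
drive_tool(
  targets=[
    {"claw": 1, "dp": [0, 0, 0.3], "twist": 0},
    {"claw": 1, "dp": [0, 0, 0.5], "twist": 0},
    {"claw": 0.3, "dp": [0, 0, 0.5], "twist": 0},
    {"claw": 0.1, "dp": [0, 0, 0.5], "twist": 0},
    {"claw": 0.1, "dp": [0, 0, 0.5], "twist": 0},
  ],
)

```text
t: 8.75
eef_pos: [0.6884, -0.1079, 0.101]
orientation: [-3.141, 0.001, 3.14]
wrist_force: [0.1, -0.0, 0.1]
width: 0.0386
grasp_force: 0.0
```

Emit:
drive_tool(
  targets=[
    {"claw": 0.1, "dp": [0, 0, -3], "twist": 0},
    {"claw": 0.1, "dp": [0, 0, -7], "twist": 0},
    {"claw": 0.1, "dp": [4, 0, -12], "twist": 0},
    {"claw": 0.1, "dp": [8, 0, -12], "twist": 0},
    {"claw": 0.1, "dp": [12, 0, -12], "twist": 0},
  ],
)

```text
t: 9.25
eef_pos: [0.5682, -0.1081, 0.2238]
orientation: [-3.139, 0.005, 3.141]
wrist_force: [-0.1, 0.1, 0.8]
width: 0.0386
grasp_force: 0.0
```

Emit:
drive_tool(
  targets=[
    {"claw": 0.1, "dp": [4, 0, 0], "twist": 0},
    {"claw": 0.1, "dp": [8, -1, 0], "twist": 0},
    {"claw": 0.1, "dp": [12, -2, 0], "twist": 0},
    {"claw": 0.1, "dp": [14, -2, 0], "twist": 0},
    {"claw": 0.1, "dp": [14, -2, 0], "twist": 0},
  ],
)

```text
t: 9.75
eef_pos: [0.4265, -0.1275, 0.2208]
orientation: [-3.141, 0.0, 3.139]
wrist_force: [1.0, 0.5, -0.1]
width: 0.0383
grasp_force: 0.0
```

Emit:
drive_tool(
  targets=[
    {"claw": 0.1, "dp": [0, 0, 0], "twist": 0},
    {"claw": 0.1, "dp": [0, 0, 0], "twist": 0},
    {"claw": 0.1, "dp": [0, 0, 0], "twist": 0},
    {"claw": 0.1, "dp": [0, 0, 0], "twist": 0},
    {"claw": 0.1, "dp": [0, 0, 0], "twist": 0},
  ],
)

```text
t: 10.25
eef_pos: [0.4285, -0.1273, 0.2202]
orientation: [3.141, -0.0, 3.141]
wrist_force: [0.1, -0.1, -0.4]
width: 0.0387
grasp_force: 0.0
```

```bash
python3 - <<'E'
from h import *
s=ctrl.capture("scene")[...,::-1].copy();t=ctrl.capture("top")[...,::-1].copy()
cv2.imwrite("pics/scene2.png",s);cv2.imwrite("pics/top2.png",t)
A=cv2.resize(s[180:315,200:480],None,fx=2.85,fy=2.85,interpolation=2)[:,:800]
C=np.zeros((600,800,3),np.uint8);C[:A.shape[0],:A.shape[1]]=A
D=cv2.resize(s[235:278,350:415],None,fx=4.8,fy=4.8,interpolation=2);C[390:390+D.shape[0],:D.shape[1]]=D
E=cv2.resize(t[120:160,270:370],None,fx=4.8,fy=4.8,interpolation=2);C[390:390+E.shape[0],315:795]=E
cv2.imwrite("pics/c3.png",C)
for k in("w400","w200"):
    a,_=blob(s[...,::-1].copy(),k,(240,250,360,320));print(k,atz("scene",a,.087),(R.from_euler("z",-.078).as_matrix()@(atz("scene",a,.087)-[.688,-.077,0])).round(3))
E
python3 ptr.py 2
```

```text
w400 [ 0.69229967 -0.01642447  0.087     ] [0.009 0.06  0.087]
w200 [ 0.69080196 -0.10949115  0.087     ] [ 0.    -0.033  0.087]
2 [[2.47, 243.38, 246.01], [-2.69, 127.81, 129.81]]
```

View pics/c3.png

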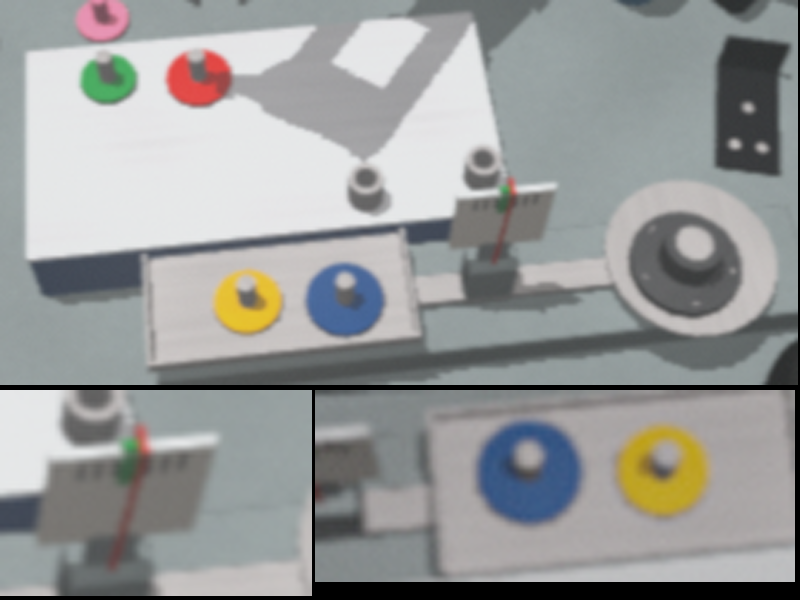

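Run:
```python
import cv2,numpy as np
def c(i,b,ch):
    x0,y0,x1,y1=b;r=i[y0:y1,x0:x1].astype(float);o=[j for j in range(3) if j!=ch]
    w=np.clip(r[...,ch]-r[...,o].max(2)-25,0,None);q=np.where(w.sum(1)>20)[0][:3];w=w[q]
    return (w.sum(0)@np.arange(x0,x1))/w.sum()
for n,b in(("scene",(355,238,405,254)),("top",(240,120,300,134))):
    I=[cv2.imread(f"pics/{n}{k}.png") for k in range(3)]
    g=np.mean([c(i,b,1) for i in I[:2]]);t=np.array([c(i,b,2)-g for i in I]);u=np.sign(t[0])*.17
    print(n,t.round(2),(-.21*(t-u)/(t[0]-u)).round(4))
```

```text
scene [12.07  8.52  1.47] [-0.21   -0.1474 -0.0229]
top [-10.93  -7.7   -1.87] [-0.21   -0.1469 -0.0332]
```

The third view shows yellow and blue wholly on the pan at crop (248,301) and (345,298). Red and green are untouched on the deck, and both sleeves are in place. The pointer is at about -0.027 rad, inside the band, so I hand in.

```bash
python3 -c "
from rig import ctrl
print(ctrl.job_done())"
```

```text
the job is handed in; nothing more can be done
None
```

I handed the job in with w400 and w200 standing wholly on the weight pan and w300 and w100 still on the deck; the pointer measured about -0.027 rad, inside the ±0.042 band, but no verdict came back.

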